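# Load the tube rotator

### The job

Load the spare tube into the tube rotator: first turn the wheel (the tubes it already carries are good to push on) until its one empty clip is at the top and opens straight up, and let go of the wheel. Then lay the spare tube from its rest lengthwise on the mouth of that clip and press it down until it has snapped fully home in both clip halves. Last, turn the wheel further until the new tube hangs well below the axle, to see that the clip holds it, and leave it at rest there, without shoving or knocking over the things around.

Things in the scene. Friction and masses are not known exactly. Their poses are not given: they have to be found in the camera images.
- rotator: Tube rotator, fixed: white foot 226 x 130 mm with a control strip 34 mm high along its front edge, a wheel on a level axle, and behind the wheel a drive housing 124 mm wide, 170 mm high, its front face 72 mm behind the wheel's centre. Origin: on the bench, straight below the wheel's centre. x runs along the axle from the open front to the housing, z up.
- axle (a point): Centre of the wheel, on the axle, 127 mm above the bench; axes as the rotator's. The wheel turns both ways without end, under a steady drag of about 0.22 N m: it stays where it is left. 3 to 6 N turns it, pushed sideways at a tube near the top; tubes more than 45 degrees short of the top are badly placed, a finger slides up over them.
- wheel: The wheel, origin at its centre, turning about x. Two discs 114 mm across, 6 mm thick, at x = -30 and +30 mm on a hub 38 mm across; between the clips on the discs a 48 mm gap. Six places 60 degrees apart, tube centre lines 80 mm from the axle and parallel to it. The empty one lies at the wheel's +z; the other five hold tubes like the spare one, fast: push these sideways in the gap to turn it.
- clip (a point): The empty place: two sprung steel clips 12 mm wide, one on each disc, 60 mm apart. Origin: middle of the seated tube's centre line, 80 mm from the axle. x along the axle, z radially out of the mouth (up when at the top). It starts on the wheel's underside. Arms reach past the tube's widest point: 22 mm between the noses, 31 mm between the flared lips, lip tips 16 mm outside the origin.
- mouth (a point): Where the centre line of a tube laid on the clip's mouth lies, 18 mm outside the seat (clip). Pressed at its middle with about 10 N (up to 15) the tube springs the arms apart; some 5 mm down they snap over it and draw it on to its seat, 18 mm down in all. Pulling it out takes more than 10 N. Fingers holding the tube by its middle fit between the two clips.
- tube_mid (a point): Spare tube: closed round plastic tube with a cone end and a ribbed grey screw cap, 116 mm long, body 28 mm across, cap 34 mm across and 14 mm long, 40 to 70 g. Point: its centre, half-way along; x runs along it from cap to cone. It lies level, 42 mm above the bench. In the clip its middle belongs at the clip's middle within 8 mm, so that the cap stands clear; either way round.
- rest: Tube rest (fixed): a white foot 88 x 62 mm, 8 mm thick, with two saddle-shaped forks 64 mm apart (each 9 mm thick along x) that carry the tube 42 mm above the bench. Origin: centre of its underside; x runs along the tube. The tube's body is free for 55 mm between the forks.
- wash_bottle: Bystander: squeeze bottle with a bent spout, 108 x 67 x 215 mm, loose. Origin: centre of its underside.
- amber_bottle: Bystander: small brown bottle with a black cap, 60 mm across, 122 mm high, loose. Origin: centre of its underside.
- beaker: Bystander: clear 45 mm beaker, 56 mm high, loose. Origin: centre of its underside.
- filter_box: Bystander: small white carton, 70 x 100 x 45 mm, loose. Origin: centre of its underside.
Mind the look-alikes: they are no part of the job. What is shaped like the part that bears tube_mid but green or purple is not meant.

How it is judged:
By the outcome, as a careful person would: the job done as asked, in the order asked, and still so for the second after the job is handed in, with the robot touching nothing.
It also fails if it takes over 72 s, if anything falls off the work surface, if the arm or the gripper's body presses on something with over 40 N, if the wrist force passes 120 N, or if a joint passes its speed limit or range.

### The arm

A 7-joint arm with a two-finger parallel gripper is mounted at the origin on a cart in front of the work surface, level with it; the furniture and walls round the work are solid. World frame = base frame: x ahead of the robot, y to its left, z up, the work surface at z = 0. Lengths are in m, angles in rad, forces in N, time in s.
With the tool pointing down it reaches from about 0.35 to 0.9 m from the base axis. Payload 8.1 kg.
Tool frame: the origin (TCP) lies midway between the tips of the shut fingers; the grasp point (between the pads) lies 19 mm behind it; z points along the fingers, y is the direction in which the jaws open and shut (so a half turn about z gives the same grasp; the last joint's range is limited). The gripper opens to 92 mm and grips with 3 to 60 N. Pads are 19 mm wide; open, the fingers measure 130 mm over their backs; the gripper's body (75 mm by 190 mm) begins 47 mm behind the grasp point.
Start: joints at [1.23, 0.434, 0.025, 1.573, -0.012, 1.134, -0.075], TCP at [0.147, -0.607, 0.227] pointing down, gripper open.
Joint ranges: [-2.62, 2.62], [-0.44, 2.09], [-1.27, 1.32], [0.08, 2.57], [-1.32, 4.46], [0.12, 2], [-2.74, 2.74]. Speed limits (rad/s): [2.22, 2.22, 3.01, 3.01, 3.14, 3.14, 3.14].

### API

Orientations are given as a rotation vector (axis times angle).
In Python, from cell import monitor, get_image, get_calibration, workorder, look_for, masks_of gives the robot as it stands.
- The arm moves only by the shell command python3 -m crank 'ROWS' [FORCE]. ROWS is JSON, a list of rows, each a list of 3 entries, a list of its own where there are three numbers: the shift along the tool's x, y, z in cm, then the turn about the tool's z in degrees, then the closure in counts, from 0 (fully open) to 255 (shut). A call has 1 to 5 rows; each row shifts and turns the commanded pose from where the row before left it, along the tool's axes as they then stand; what a row does not reach is not made up. A row lasts 1/10 s, in which the tool goes at most 50 mm and 8.59 degrees, less where a joint would pass 70% of its speed; a pose out of reach is approached as far as the arm can. A call with a gripper value outside its range is refused whole. The fingers move at their own pace and stop on an object; FORCE is the grip in N (left out, the last holds). Time passes only in rows, so rows that do not move let the fingers close. It gives the time, the measured TCP pose, the force and the opening at its end, in the units of the state.
- monitor.observe(): the state, without advancing time (a new reading comes with each control period).
- get_image(name): name is "scene" or "top" or "wrist"; returns (picture, depth): 400x640x3 uint8, red, green, blue; 400x640 float32, m along the optical axis (not along the pixel's ray), 0 where there is no reading.
- get_calibration(name): a dict with "fx", "fy", "cx", "cy" (pixels), "D" ([k1, k2, p1, p2, k3] as OpenCV has them; the pictures are not rectified), "R" (3x3) and "t" (3): a world point X has camera coordinates R X + t. Camera axes: x right, y down, z forward; pixel columns grow to the right and rows downward; lengths in m; the calibration is good to about 2 mm. A picture is of the moment at which its call begins: read the wrist's pose just before it. get_calibration takes no time and is no camera call; for the wrist camera it gives the pose at the moment of the call.
- workorder.sign_off(): hands the job in, once; it reports no verdict.
Trained networks look in the newest picture that a camera, given by its name, has taken for a name from the list of things; names that differ only in an ending like _2 or _b are one class to them, and where a whole thing is asked for, a point or a joint stands for the part that bears it (a point fixed in the world has none). Each returns a list of dicts, best first, with "score" (0 to 1); they miss things now and then, are a little off and sometimes report something else, mostly with a low value. They report only what shows in the picture. A call takes as long as a camera call. They do not tell look-alikes from the thing itself.
- look_for(label, camera): "location" ([x, y, z] in m, in world coordinates, good to about 4 mm: the middle of the surface that is visible of it).
- masks_of(label, camera): "region" (400x640 bool, what is visible of it).
The state is a dict: "clock": time; "joints": joint angles; "dq": joint speeds; "joint_efforts": joint torques, N m; "position": TCP position; "ee_rot": TCP orientation; "force": force on the tool from outside, world axes, zero at the start; "ft_torque": the same for the moment, N m; "width": opening from 0.0 (shut) to 1.0 (fully open).
Only numpy, scipy, OpenCV 4.12 (cv2) and the standard library are available. Lean on these libraries where they do the work, as an engineer would, in place of code of your own. Each camera call takes 0.05 s, during which the arm holds its last target.

## Working session

There is one attempt and no reset: what is moved stays moved. The work goes in short steps, Python scripts to look and compute and a shell command to move; the robot and the scene stay as the last step left them, time stands still between calls to the robot, and variables do not carry over. Pictures are saved under pics/ and viewed, and the job is handed in when it is done.

```bash
ls; mkdir -p pics
python3 - <<'E'
from cell import monitor,get_image,get_calibration
import cv2
print(monitor.observe())
for n in ["scene","top","wrist"]:
    im,d=get_image(n); cv2.imwrite(f"pics/{n}0.png",im[:,:,::-1]); c=get_calibration(n); print(n,c)
E
```

```text
pics
{'clock': 0.0, 'joints': array([ 1.23038166,  0.43522413,  0.02497259,  1.57410874, -0.0115726 ,
        1.13399801, -0.0750991 ]), 'dq': array([-1.20223644e-03,  6.12513432e-04, -1.31183186e-03,  6.56526594e-06,
        1.05063349e-03,  1.00401518e-03, -5.73904521e-04]), 'joint_efforts': array([ 1.45948001e-03, -6.67827272e+01,  9.85720418e-01, -3.14458466e+01,
       -6.04983210e-02,  4.29728057e-02,  9.63029242e-05]), 'position': array([ 0.14704979, -0.6069212 ,  0.22593976]), 'ee_rot': array([-3.11787736e+00, -3.72405462e-01,  5.58653186e-04]), 'force': array([ 0.22620949, -0.17016597, -0.06090271]), 'ft_torque': array([-0.02936644,  0.007844  ,  0.03725429]), 'width': 1.000588657185122}
scene {'fx': 372.6216950393624, 'fy': 372.6216950393624, 'cx': 321.90294979915507, 'cy': 201.50459548090666, 'D': array([-0.08103827,  0.        ,  0.        ,  0.        ,  0.        ]), 'R': array([[-0.79009601, -0.61294059, -0.00721993],
       [-0.29247638,  0.38730835, -0.8743282 ],
       [ 0.53870759, -0.68869156, -0.48528143]]), 't': array([0.48720855, 0.30462418, 1.0059525 ])}
top {'fx': 460.4882143826175, 'fy': 460.4882143826175, 'cx': 320.6098172145432, 'cy': 202.15410257852352, 'D': array([0.0332755, 0.       , 0.       , 0.       , 0.       ]), 'R': array([[-0.01336847, -0.99987565,  0.00836517],
       [-0.99854015,  0.01291182, -0.05244856],
       [ 0.05233403, -0.00905411, -0.99858859]]), 't': array([0.0093667 , 0.58860084, 1.3347516 ])}
wrist {'fx': 301.0785257450468, 'fy': 301.0785257450468, 'cx': 317.2344848000599, 'cy': 203.71103594491936, 'D': array([0.00962324, 0.        , 0.        , 0.        , 0.        ]), 'R': array([[ 2.35454449e-01, -9.71885230e-01, -5.50480160e-04],
       [-9.31219013e-01, -2.25764477e-01,  2.86114577e-01],
       [-2.78194810e-01, -6.68543325e-02, -9.58195255e-01]]), 't': array([-0.62457214, -0.03720871,  0.39051101])}
```

View pics/scene0.png

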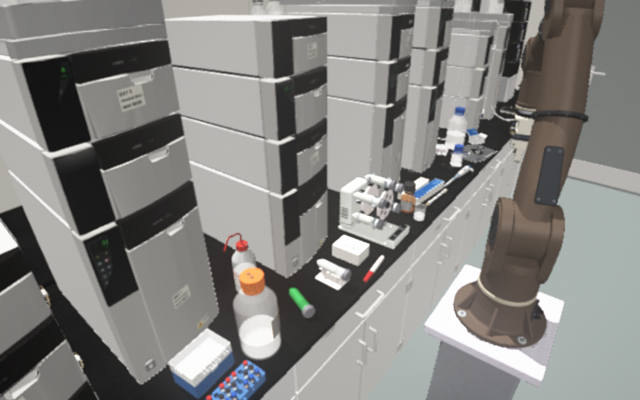

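View pics/top0.png

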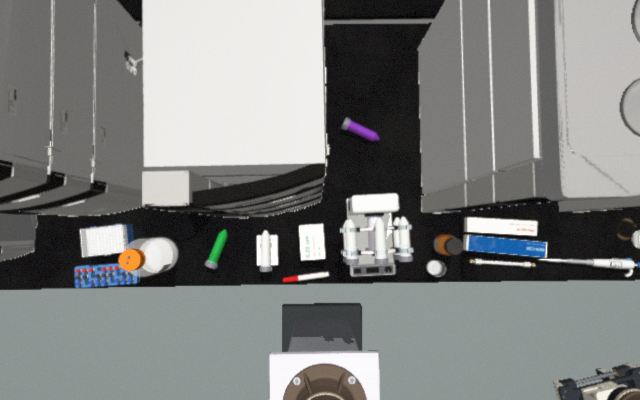

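Run:
```python
from cell import look_for
for n in ["top","scene"]:
  for l in ["rotator","wheel","axle","clip","mouth","tube_mid","rest","wash_bottle","amber_bottle","beaker","filter_box"]:
    try:print(n,l,[(r['score'].__round__(2),r['location'].round(3).tolist() if hasattr(r['location'],'round') else r['location']) for r in look_for(l,n)[:4]])
    except Exception as e:print(n,l,e)
```

```text
top rotator [(0.65, [0.4903, -0.1373, 0.1669])]
top wheel [(0.65, [0.4831, -0.1395, 0.1709])]
top axle [(0.95, [0.4922, -0.1347, 0.1646])]
top clip [(0.79, [0.4755, -0.1395, 0.1751])]
top mouth [(0.87, [0.4799, -0.1377, 0.1797])]
top tube_mid [(0.98, [0.4441, 0.1627, 0.0544]), (0.93, [0.8002, -0.1085, 0.0271]), (0.8, [0.4572, 0.3048, 0.0272]), (0.23, [0.4764, -0.1368, 0.1737])]
top rest []
top wash_bottle []
top amber_bottle [(0.91, [0.4632, -0.3433, 0.1022])]
top beaker [(0.55, [0.3916, -0.324, 0.0211])]
top filter_box [(0.74, [0.4825, -0.1388, 0.1781]), (0.58, [0.4754, 0.0342, 0.0449]), (0.39, [0.4488, 0.1515, 0.0071])]
scene rotator [(0.68, [0.4839, -0.1086, 0.0989])]
scene wheel [(0.77, [0.4599, -0.1262, 0.1569])]
scene axle [(0.83, [0.4856, -0.1135, 0.1035])]
scene clip [(0.83, [0.4526, -0.1264, 0.1532])]
scene mouth [(0.82, [0.4533, -0.1274, 0.1571]), (0.45, [0.4858, -0.1122, 0.1011])]
scene tube_mid [(0.82, [0.4359, 0.1703, 0.0506]), (0.67, [0.4398, 0.3101, 0.0254])]
scene rest [(0.81, [0.4476, 0.1759, 0.007])]
scene wash_bottle [(0.85, [0.6178, 0.3632, 0.1224])]
scene amber_bottle []
scene beaker [(0.59, [0.3908, -0.3103, 0.0364]), (0.58, [0.4504, -0.346, 0.0638]), (0.56, [0.486, -0.11, 0.0972])]
scene filter_box [(0.81, [0.4635, 0.0548, 0.0465])]
```

```bash
cat > h.py <<'E'
import numpy as np,cv2
from cell import monitor,get_image,get_calibration,look_for,masks_of
def cloud(n,d,c=None):
    c=c or get_calibration(n)
    K=np.array([[c['fx'],0,c['cx']],[0,c['fy'],c['cy']],[0,0,1]])
    v,u=np.mgrid[0:400,0:640]
    p=cv2.undistortPoints(np.stack([u,v],-1).reshape(-1,1,2).astype(np.float64),K,c['D']).reshape(400,640,2)
    P=np.dstack([p[...,0]*d,p[...,1]*d,d])
    W=(P-c['t'])@c['R']
    W[d<=0]=np.nan
    return W
def proj(n,X,c=None):
    c=c or get_calibration(n)
    K=np.array([[c['fx'],0,c['cx']],[0,c['fy'],c['cy']],[0,0,1]])
    r,_=cv2.Rodrigues(c['R'])
    return cv2.projectPoints(np.atleast_2d(X).astype(float),r,c['t'],K,c['D'])[0].reshape(-1,2)
def save(im,name,box=None,s=1):
    if box: im=im[box[1]:box[3],box[0]:box[2]]
    cv2.imwrite('pics/'+name,cv2.resize(im[:,:,::-1],None,fx=s,fy=s,interpolation=cv2.INTER_CUBIC))
E
python3 - <<'E'
from h import *
im,d=get_image("top"); save(im,"topz.png",(240,180,480,290),3.3)
W=cloud("top",d); np.save("/tmp/top.npy",W)
im2,d2=get_image("scene"); save(im2,"scenez.png",(290,150,450,290),5)
np.save("/tmp/sc.npy",cloud("scene",d2))
# tube
m=masks_of("tube_mid","top")
for r in m[:3]: print(r['score'],[ (a.min(),a.max()) for a in np.nonzero(r['region'])], np.nanmean(W[r['region']],0))
E
```

```text
0.81 [(np.int64(230), np.int64(268)), (np.int64(205), np.int64(227))] [0.45320111 0.30384393 0.02431566]
0.73 [(np.int64(119), np.int64(140)), (np.int64(342), np.int64(378))] [ 0.79824111 -0.11426432  0.02569366]
0.7 [(np.int64(231), np.int64(271)), (np.int64(260), np.int64(271))] [0.4477456  0.16066637 0.05040268]
```

View pics/topz.png

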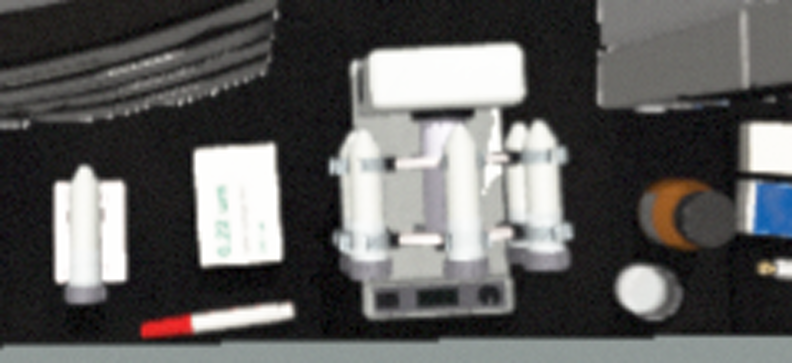

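View pics/scenez.png

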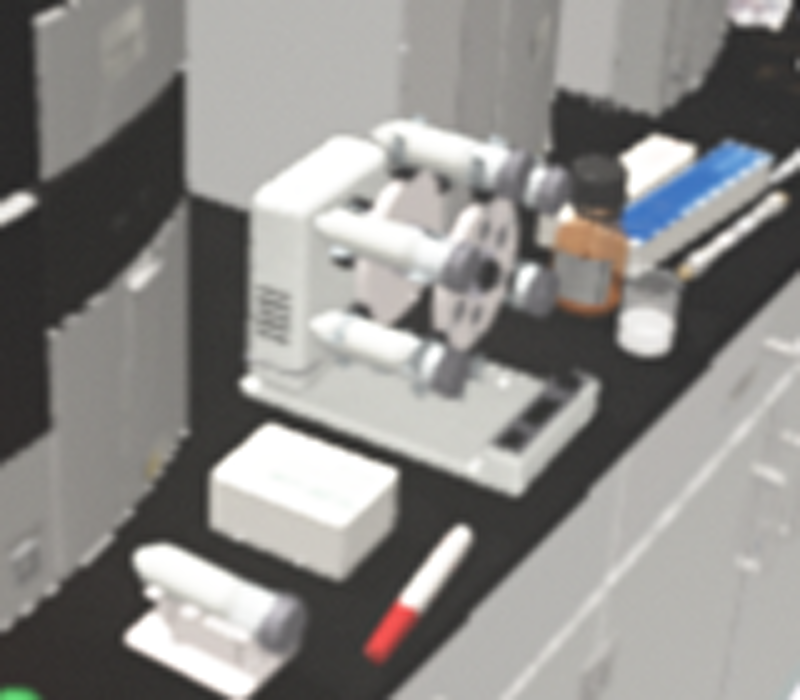

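Run:
```python
from h import *
W=np.load("/tmp/top.npy");S=np.load("/tmp/sc.npy")
def sel(W,x,y,z):
    P=W.reshape(-1,3);P=P[~np.isnan(P[:,0])]
    return P[(P[:,0]>x[0])&(P[:,0]<x[1])&(P[:,1]>y[0])&(P[:,1]<y[1])&(P[:,2]>z[0])&(P[:,2]<z[1])]
def line(P,name):
    c=P.mean(0);u,s,v=np.linalg.svd(P-c);t=(P-c)@v[0]
    print(name,len(P),c.round(4),v[0].round(3),"z90",np.percentile(P[:,2],[5,50,95]).round(4),"x",P[:,0].min().round(3),P[:,0].max().round(3),"y",P[:,1].min().round(3),P[:,1].max().round(3), 'yaw',np.degrees(np.arctan(v[0][1]/v[0][0])).round(1))
for n,A in(("top",W),("sc",S)):
    line(sel(A,(.36,.55),(.12,.2),(.035,.08)),n+" spare")
    line(sel(A,(.38,.57),(-.26,-.02),(.19,.26)),n+" toptube")
    line(sel(A,(.38,.54),(-.09,-.03),(.12,.19)),n+" left")
    line(sel(A,(.38,.54),(-.26,-.17),(.12,.19)),n+" right")
    line(sel(A,(.5,.7),(-.24,-.03),(.16,.18)),n+" housing")
    line(sel(A,(.3,.7),(-.03,.11),(.03,.06)),n+" box")
    line(sel(A,(.3,.7),(-.42,-.29),(.03,.2)),n+" bottles")
```

```text
top spare 418 [0.4483 0.1603 0.0522] [-1.    -0.023  0.016] z90 [0.0419 0.0528 0.0588] x 0.394 0.55 y 0.145 0.192 yaw 1.3
top toptube 545 [ 0.4756 -0.1417  0.2174] [-0.999 -0.03   0.033] z90 [0.2092 0.2182 0.2237] x 0.423 0.537 y -0.216 -0.068 yaw 1.7
top left 503 [ 0.4736 -0.0718  0.1784] [-0.999 -0.031  0.035] z90 [0.1662 0.1795 0.1858] x 0.42 0.533 y -0.089 -0.051 yaw 1.8
top right 577 [ 0.4782 -0.2073  0.1741] [-0.999 -0.03   0.018] z90 [0.1609 0.1761 0.1826] x 0.426 0.539 y -0.234 -0.17 yaw 1.7
top housing 1126 [ 0.5605 -0.1402  0.1692] [-0.08  -0.997  0.01 ] z90 [0.1626 0.1688 0.1776] x 0.5 0.6 y -0.232 -0.051 yaw 85.4
top box 875 [0.4758 0.03   0.0445] [-0.995 -0.098  0.002] z90 [0.04   0.0445 0.0491] x 0.423 0.59 y -0.006 0.09 yaw 5.6
top bottles 1487 [ 0.551  -0.3164  0.1043] [-0.945 -0.238 -0.227] z90 [0.037  0.1095 0.1856] x 0.374 0.7 y -0.42 -0.29 yaw 14.1
sc spare 362 [0.4496 0.1724 0.0494] [-0.998 -0.057 -0.039] z90 [0.0374 0.0502 0.0583] x 0.392 0.55 y 0.15 0.199 yaw 3.3
sc toptube 298 [ 0.4686 -0.1333  0.2109] [-0.999 -0.036 -0.007] z90 [0.1953 0.2126 0.2211] x 0.421 0.536 y -0.16 -0.062 yaw 2.0
sc left 325 [ 0.4671 -0.0643  0.1698] [-0.999 -0.035  0.032] z90 [0.1338 0.1731 0.1835] x 0.419 0.534 y -0.09 -0.046 yaw 2.0
sc right 154 [ 0.4557 -0.1945  0.1583] [-0.935 -0.252  0.248] z90 [0.1291 0.1597 0.1802] x 0.423 0.525 y -0.228 -0.171 yaw 15.1
sc housing 329 [ 0.552  -0.1174  0.1681] [-0.385  0.923  0.013] z90 [0.1614 0.1681 0.1766] x 0.5 0.599 y -0.19 -0.046 yaw -67.4
sc box 600 [0.4856 0.0432 0.0425] [-0.975 -0.22  -0.016] z90 [0.0321 0.0434 0.0492] x 0.421 0.59 y -0.005 0.11 yaw 12.7
sc bottles 1145 [ 0.5391 -0.3245  0.1206] [-0.899 -0.143 -0.415] z90 [0.0383 0.1239 0.1931] x 0.371 0.699 y -0.42 -0.29 yaw 9.1
```

```bash
cat >> h.py <<'E'
from scipy.spatial.transform import Rotation as Ro
def st():
    s=monitor.observe();R=Ro.from_rotvec(s['ee_rot']).as_matrix()
    return s,s['position'],R
def to(X,yaw=1.7):
    s,p,R=st()
    a=np.degrees(np.arctan2(R[1,0],R[0,0]))
    print('t',round(s['clock'],2),'p',p.round(4),'yaw',a.round(2),'tilt',R[2].round(3),'F',s['force'].round(1),'w',round(s['width'],3))
    if X is not None: print(' shift cm',(R.T@(np.array(X)-p)*100).round(2),'turn',round(a-yaw,2))
E
python3 - <<'E'
from h import *
W=np.load("/tmp/top.npy");S=np.load("/tmp/sc.npy")
for A in(W,S):
  P=A.reshape(-1,3);P=P[~np.isnan(P[:,0])]
  P=P[(P[:,0]>.2)&(P[:,0]<.8)&(P[:,2]>.2)&(abs(P[:,1])<.5)]
  for y in np.arange(-.5,.5,.1):
    q=P[(P[:,1]>=y)&(P[:,1]<y+.1)]
    if len(q): print(round(y,1),"minx",np.percentile(q[:,0],1).round(3),q[q[:,0].argmin()].round(3))
to([.479,-.178,.36])
E
python3 -m crank '[[[0,0,-4],6,255],[[0,0,-4],5.9,255],[[0,0,-4],0,255]]' 20
```

```text
-0.5 minx 0.611 [ 0.609 -0.409  0.756]
-0.4 minx 0.55 [ 0.549 -0.314  0.753]
-0.3 minx 0.554 [ 0.549 -0.3    0.751]
-0.2 minx 0.423 [ 0.423 -0.13   0.212]
-0.1 minx 0.625 [ 0.624 -0.     0.661]
-0.0 minx 0.564 [0.556 0.099 0.7  ]
0.1 minx 0.549 [0.546 0.194 0.332]
0.2 minx 0.546 [0.545 0.239 0.288]
0.4 minx 0.438 [0.418 0.468 0.223]
-0.5 minx 0.553 [ 0.551 -0.401  0.749]
-0.4 minx 0.547 [ 0.546 -0.361  0.752]
-0.3 minx 0.551 [ 0.546 -0.299  0.746]
-0.2 minx 0.421 [ 0.421 -0.153  0.21 ]
-0.0 minx 0.558 [0.554 0.097 0.701]
0.1 minx 0.545 [0.543 0.198 0.554]
0.2 minx 0.544 [0.542 0.222 0.493]
0.3 minx 0.613 [0.613 0.392 0.214]
0.4 minx 0.418 [0.415 0.471 0.223]
t 1.4 p [ 0.1472 -0.6074  0.2267] yaw 13.62 tilt [-0.  0. -1.] F [-0.9  0.2  0.7] w 1.001
 shift cm [ 42.36 -33.92 -13.33] turn 11.92
clock: 1.7
position: [0.1471, -0.6072, 0.3481]
ee_rot: [-3.141, -0.041, 0.0]
force: [-0.1, -1.4, 0.6]
width: 0.788
```

```bash
python3 - <<'E'
from h import *
to([.479,-.182,.34])
E
python3 -m crank '[[[3,-5,0],0,255],[[3,-5,0],0,255],[[3,-5,0],0,255],[[3,-5,0],0,255],[[3,-5,0],0,255]]'
python3 -m crank '[[[3,-3.6,0],0,255],[[3,-3.6,0],0,255],[[3,-3.6,0],0,255],[[3,-3.6,0],0,255],[[0,0,0],0,255]]'
python3 - <<'E'
from h import *
to([.479,-.182,.34])
im,d=get_image("scene");save(im,"s1.png",(200,0,600,300),2)
im,d=get_image("wrist");save(im,"w1.png")
E
```

```text
t 1.7 p [ 0.1471 -0.6072  0.3481] yaw 1.51 tilt [-0. -0. -1.] F [-0.1 -1.4  0.6] w 0.788
 shift cm [ 34.29 -41.63   0.82] turn -0.19
clock: 2.2
position: [0.27, -0.3874, 0.3469]
ee_rot: [3.141, 0.047, 0.001]
force: [1.1, -0.8, 0.4]
width: 0.354
clock: 2.7
position: [0.3887, -0.2359, 0.3471]
ee_rot: [-3.139, -0.062, -0.004]
force: [-0.9, -0.9, 0.6]
width: 0.003
t 2.7 p [ 0.3887 -0.2359  0.3471] yaw 2.28 tilt [ 0.002 -0.002 -1.   ] F [-0.9 -0.9  0.6] w 0.003
 shift cm [ 9.24 -5.03  0.74] turn 0.58
```

View pics/s1.png

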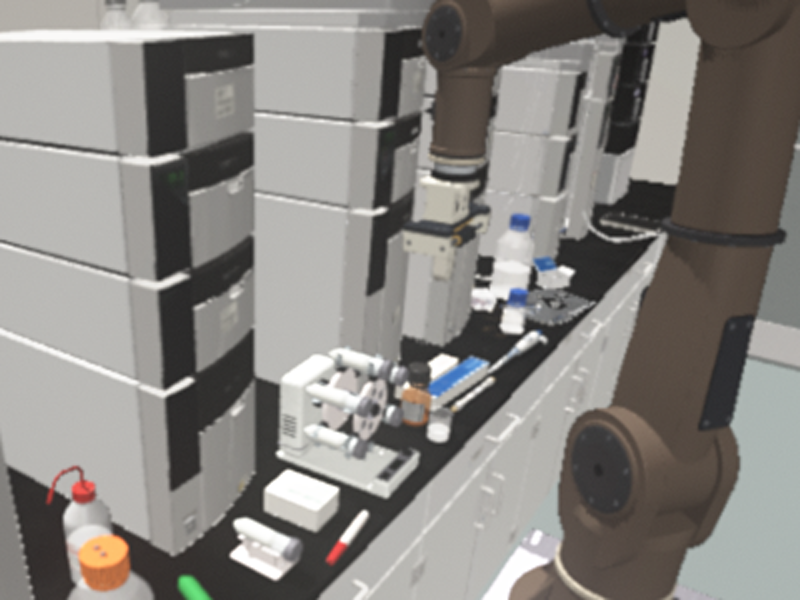

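View pics/w1.png

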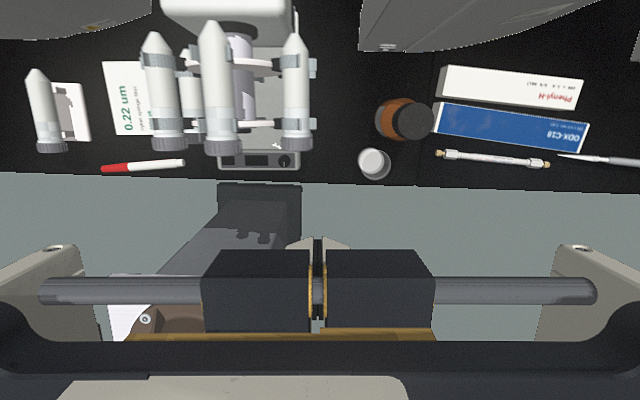

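```bash
cat >> h.py <<'E'
def sel(W,x,y,z):
    P=W.reshape(-1,3);P=P[~np.isnan(P[:,0])]
    return P[(P[:,0]>x[0])&(P[:,0]<x[1])&(P[:,1]>y[0])&(P[:,1]<y[1])&(P[:,2]>z[0])&(P[:,2]<z[1])]
from scipy.optimize import least_squares
def cyl(P,r,zc=None,x0=None):
    # fit axis: y=a+b(x-xm), z=c ; residual radial dist
    xm=P[:,0].mean()
    def f(q,P=P):
        dy=(P[:,1]-q[0]-q[1]*(P[:,0]-xm))*np.cos(np.arctan(q[1])); dz=P[:,2]-q[2]
        return np.hypot(dy,dz)-r
    o=least_squares(f,[P[:,1].mean(),0.03,P[:,2].max()-r],loss='soft_l1',f_scale=.002)
    return xm,o.x,np.median(abs(f(o.x)))
E
python3 - <<'E'
from h import *
im,d=get_image("wrist");W=cloud("wrist",d);np.save("/tmp/wr.npy",W)
T=np.load("/tmp/top.npy");S=np.load("/tmp/sc.npy")
for n,A in(("w",W),("t",T),("s",S)):
    P=sel(A,(.41,.475),(.13,.2),(.044,.07));print(n,"spare",len(P),cyl(P,.014))
    Q=sel(A,(.36,.55),(.135,.195),(.044,.075));print("  xr",np.percentile(Q[:,0],[0,1,99,100]).round(4))
    P=sel(A,(.445,.5),(-.17,-.115),(.195,.24));print(n,"A",len(P),cyl(P,.014))
    P=sel(A,(.445,.5),(-.09,-.05),(.165,.2));print(n,"L",len(P),cyl(P,.014))
    P=sel(A,(.445,.5),(-.23,-.18),(.165,.2));print(n,"R",len(P),cyl(P,.014))
    Q=sel(A,(.4,.55),(-.165,-.11),(.2,.24));print("  xr",np.percentile(Q[:,0],[0,1,99,100]).round(4))
E
python3 -m crank '[[[3.1,-1.7,0],0.3,255],[[3.1,-1.7,0],0.3,255],[[3,-1.6,0.7],0,255],[[0,0,0],0,255]]'
python3 -c "
from h import *
to([.479,-.182,.25])"
```

```text
w spare 1004 (np.float64(0.44288234831875345), array([0.1602706 , 0.01719248, 0.04172982]), np.float64(0.0006063280055808159))
  xr [0.3932 0.3943 0.5496 0.55  ]
w A 2215 (np.float64(0.4719620356345984), array([-0.14514051,  0.04576899,  0.20733273]), np.float64(0.0005041638687316597))
w L 1674 (np.float64(0.4732298447358659), array([-0.07482296,  0.04118194,  0.16879896]), np.float64(0.0005325117327882531))
w R 1545 (np.float64(0.47219243718264986), array([-0.21350156,  0.00078555,  0.16599037]), np.float64(0.0005736090979951407))
  xr [0.4215 0.423  0.5331 0.5366]
t spare 220 (np.float64(0.4413958591056257), array([0.16165572, 0.00159727, 0.04161829]), np.float64(0.0013109382399811896))
  xr [0.3939 0.3944 0.549  0.5495]
t A 264 (np.float64(0.4715449015288932), array([-0.14370416,  0.04121338,  0.2065873 ]), np.float64(0.0011883158441913476))
t L 243 (np.float64(0.4720370602376418), array([-0.07363327,  0.04298856,  0.16827774]), np.float64(0.001009202557622161))
t R 234 (np.float64(0.4715469731142734), array([-0.21130951, -0.0002225 ,  0.16547792]), np.float64(0.001106473119892529
[... 161 characters left out ...]
7))
  xr [0.3923 0.3926 0.5499 0.55  ]
s A 133 (np.float64(0.4702799340965597), array([-0.14162167,  0.03502254,  0.20672438]), np.float64(0.0011791452019535298))
s L 109 (np.float64(0.4715603031076702), array([-0.07165496,  0.01873942,  0.16776426]), np.float64(0.0011732976474082973))
s R 3 (np.float64(0.44645032914779614), array([-0.23712698, -1.35581511,  0.17892271]), np.float64(2.0836033419457944e-10))
  xr [0.4211 0.4215 0.5319 0.5359]
clock: 3.25
position: [0.4778, -0.188, 0.3385]
ee_rot: [-3.14, -0.034, 0.0]
force: [-0.6, -0.1, -0.1]
width: 0.004
t 3.25 p [ 0.4778 -0.188   0.3385] yaw 1.26 tilt [-0.    -0.002 -1.   ] F [-0.6 -0.1 -0.1] w 0.004
 shift cm [ 0.14 -0.58  8.86] turn -0.44
```

```bash
python3 -m crank '[[[0,-0.4,4],0,255],[[0,0,4],0,255],[[0,0,3.8],0,255],[[0,0,3],0,255],[[0,0,0],0,255]]'
python3 -c "
from h import *
to([.479,-.182,.19])
im,d=get_image('wrist');save(im,'w2.png')
im,d=get_image('scene');save(im,'s2.png',(290,100,450,270),4)"
```

```text
clock: 3.75
position: [0.4718, -0.1869, 0.1882]
ee_rot: [-3.14, -0.026, 0.012]
force: [-0.2, -0.2, -0.0]
width: 0.0
t 3.75 p [ 0.4718 -0.1869  0.1882] yaw 0.96 tilt [-0.007 -0.002 -1.   ] F [-0.2 -0.2 -0. ] w 0.0
 shift cm [ 0.72 -0.48 -0.18] turn -0.74
```

View pics/w2.png

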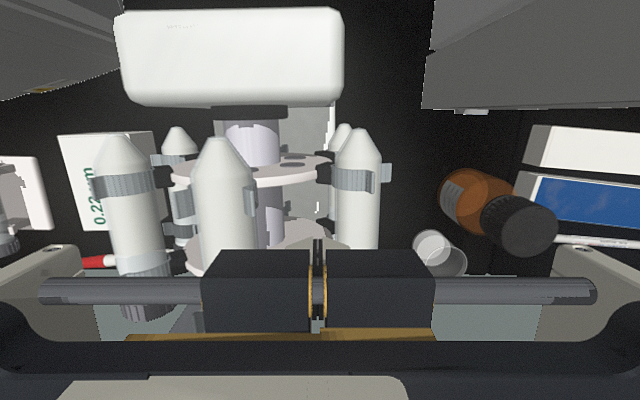

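View pics/s2.png

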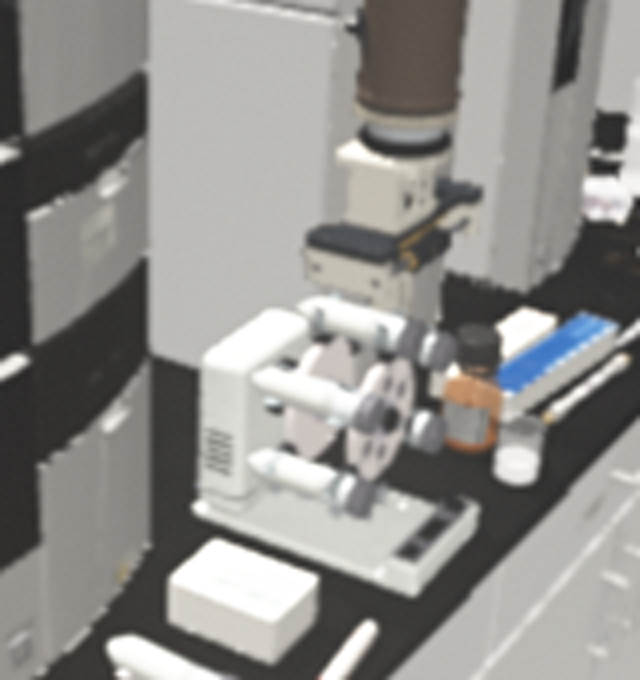

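```bash
python3 -m crank '[[[0.5,-1.2,0],0.5,255],[[0,-1.2,0],0,255],[[0,-0.8,0],0,255],[[0,-1,0.4],0,255],[[0,-0.9,0.4],0,255]]'
python3 -c "
from h import *
to([.479,-.1195,.167])"
```

```text
clock: 4.35
position: [0.4801, -0.134, 0.1841]
ee_rot: [3.141, 0.017, 0.002]
force: [0.4, -3.3, 2.2]
width: 0.001
t 4.35 p [ 0.4801 -0.134   0.1841] yaw 0.62 tilt [ 0.001  0.001 -1.   ] F [ 0.4 -3.3  2.2] w 0.001
 shift cm [-0.1  -1.45  1.71] turn -1.08
```

```bash
python3 -m crank '[[[0,-0.7,0.8],-1,255],[[0,-0.7,0.9],0,255],[[0,-0.6,0.7],0,255],[[0,-0.5,0.5],0,255],[[0,0,0],0,255]]'
python3 -c "
from h import *
to([.479,-.109,.155])"
```

```text
clock: 4.85
position: [0.4787, -0.1083, 0.1536]
ee_rot: [-3.14, -0.046, 0.003]
force: [-0.6, 0.7, -0.5]
width: 0.004
t 4.85 p [ 0.4787 -0.1083  0.1536] yaw 1.68 tilt [-0.002 -0.001 -1.   ] F [-0.6  0.7 -0.5] w 0.004
 shift cm [ 0.03  0.07 -0.14] turn -0.02
```

```bash
python3 -m crank '[[[0,0,-4],0,255],[[0,0,-4],0,255],[[0,2,-1],0,255],[[0,3,0],0,255],[[0,2,0],0,255]]'
cat > wh.py <<'E'
from h import *
to([.479,-.184,.19])
im,d=get_image('wrist');W=cloud('wrist',d);np.save('/tmp/w.npy',W)
import sys
save(im,sys.argv[1])
im,d=get_image('top');T=cloud('top',d);save(im,'t'+sys.argv[1],(320,190,440,280),5)
# find tubes: candidates by angle
ya=-.1435;za=.127
for n,A in(('w',W),('t',T)):
  for th in range(-75,76,1):
    c=np.array([ya+.08*np.sin(np.radians(th)),za+.08*np.cos(np.radians(th))])
    P=sel(A,(.455,.5),(c[0]-.03,c[0]+.03),(c[1]-.02,c[1]+.02))
    if len(P)<20: continue
    y0=c[0]+.036*(P[:,0]-.479)
    r=np.hypot(P[:,1]-y0,P[:,2]-c[1]); k=np.sum(abs(r-.014)<.002)
    wh=k
    if 'L' not in globals(): L={}
    L.setdefault(n,[]).append((th,k))
  a=dict(L.get(n,[]))
  pk=[(t,k) for t,k in a.items() if k>=max(a.get(t+j,0) for j in range(-8,9)) and k>max(a.values())*.3]
  print(n,pk)
  for t,k in pk:
    c=np.array([ya+.08*np.sin(np.radians(t)),za+.08*np.cos(np.radians(t))])
    P=sel(A,(.455,.5),(c[0]-.03,c[0]+.03),(c[1]-.02,c[1]+.02))
    r=np.hypot(P[:,1]-c[0]-.036*(P[:,0]-.479),P[:,2]-c[1]);P=P[abs(r-.014)<.004]
    xm,q,e=cyl(P,.014); y=q[0]+.036*(.479-xm)
    print('  tube y,z',y.round(4),q[2].round(4),'ang',np.degrees(np.arctan2(y-ya,q[2]-za)).round(1),'rad',np.hypot(y-ya,q[2]-za).round(4),'n',len(P),e.round(4))
E
python3 wh.py w3.png
```

```text
clock: 5.35
position: [0.4815, -0.1807, 0.2453]
ee_rot: [3.141, 0.044, 0.002]
force: [0.8, -0.4, -0.2]
width: 0.007
t 5.35 p [ 0.4815 -0.1807  0.2453] yaw 1.6 tilt [ 0.001  0.    -1.   ] F [ 0.8 -0.4 -0.2] w 0.007
 shift cm [-0.26  0.33  5.53] turn -0.1
w [(-66, np.int64(1549)), (-48, np.int64(729)), (-8, np.int64(1707)), (-7, np.int64(1707)), (34, np.int64(967)), (53, np.int64(1969))]
  tube y,z -0.2185 0.1594 ang -66.6 rad 0.0817 n 1790 0.0004
  tube y,z -0.2188 0.1595 ang -66.6 rad 0.082 n 1006 0.0004
  tube y,z -0.1539 0.2063 ang -7.5 rad 0.0799 n 1708 0.0003
  tube y,z -0.1539 0.2063 ang -7.5 rad 0.0799 n 1708 0.0003
  tube y,z -0.081 0.1736 ang 53.3 rad 0.078 n 1289 0.0004
  tube y,z -0.0808 0.1737 ang 53.3 rad 0.0782 n 2153 0.0004
t [(36, np.int64(48)), (37, np.int64(48)), (55, np.int64(138))]
  tube y,z -0.0761 0.1743 ang 54.9 rad 0.0824 n 74 0.001
  tube y,z -0.0761 0.1741 ang 55.0 rad 0.0822 n 82 0.0011
  tube y,z -0.0772 0.1734 ang 55.0 rad 0.0809 n 184 0.0011
```

View pics/w3.png

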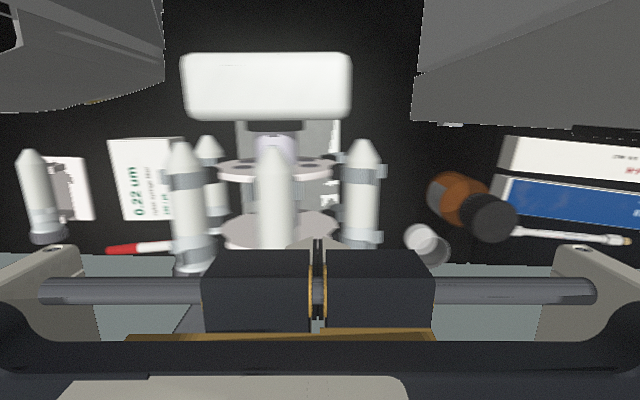

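View pics/tw3.png

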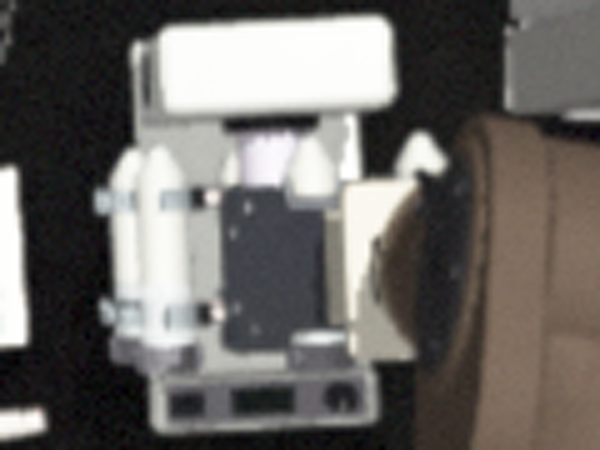

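```bash
python3 -m crank '[[[0,0.8,0],0,255],[[0,0,3],0,255],[[0,0,2.5],0,255],[[0,-1,0],0,255],[[0,-1.2,0],0,255]]'
python3 -m crank '[[[0,-1.3,0],0,255],[[0,-1.3,0.4],0,255],[[0,-1.2,0.6],0,255],[[0,-0.9,0.7],0,255],[[0,-0.7,0.7],0,255]]'
python3 -c "
from h import *
to([.479,-.102,.153])"
```

```text
clock: 5.95
position: [0.4805, -0.1649, 0.1898]
ee_rot: [3.141, 0.044, -0.002]
force: [-1.7, -2.3, -0.1]
width: 0.006
clock: 6.45
position: [0.4797, -0.1103, 0.1654]
ee_rot: [3.141, 0.046, 0.001]
force: [0.2, -4.0, 1.8]
width: 0.003
t 6.45 p [ 0.4797 -0.1103  0.1654] yaw 1.67 tilt [ 0.001  0.    -1.   ] F [ 0.2 -4.   1.8] w 0.003
 shift cm [-0.04 -0.83  1.24] turn -0.03
```

```bash
python3 -m crank '[[[0,-0.4,0.7],0,255],[[0,-0.4,0.5],0,255],[[0,0,0],0,255],[[0,0.3,-3],0,255],[[0,0,-4],0,255]]'
python3 -m crank '[[[0,1,-2],0,255],[[0,4,0],0,255],[[0,3,0],0,255],[[0,0,0],0,255],[[0,0,0],0,255]]'
python3 wh.py w4.png
```

```text
clock: 6.95
position: [0.4775, -0.106, 0.2224]
ee_rot: [-3.139, -0.044, 0.008]
force: [1.1, 0.1, -0.4]
width: 0.001
clock: 7.45
position: [0.4811, -0.1861, 0.2428]
ee_rot: [-3.14, -0.042, 0.002]
force: [-0.4, 0.6, -0.2]
width: 0.005
t 7.45 p [ 0.4811 -0.1861  0.2428] yaw 1.55 tilt [-0.001 -0.001 -1.   ] F [-0.4  0.6 -0.2] w 0.005
 shift cm [-0.2  -0.2   5.28] turn -0.15
w [(0, np.int64(1743)), (40, np.int64(951)), (59, np.int64(1668))]
  tube y,z -0.1435 0.2074 ang -0.0 rad 0.0804 n 1747 0.0003
  tube y,z -0.073 0.1694 ang 59.0 rad 0.0823 n 1271 0.0004
  tube y,z -0.0729 0.1696 ang 58.9 rad 0.0824 n 2140 0.0004
t [(40, np.int64(52)), (41, np.int64(52)), (59, np.int64(142))]
  tube y,z -0.0727 0.1696 ang 59.0 rad 0.0826 n 79 0.001
  tube y,z -0.0727 0.1695 ang 59.0 rad 0.0826 n 89 0.001
  tube y,z -0.0739 0.1686 ang 59.1 rad 0.0811 n 186 0.0009
```

View pics/w4.png

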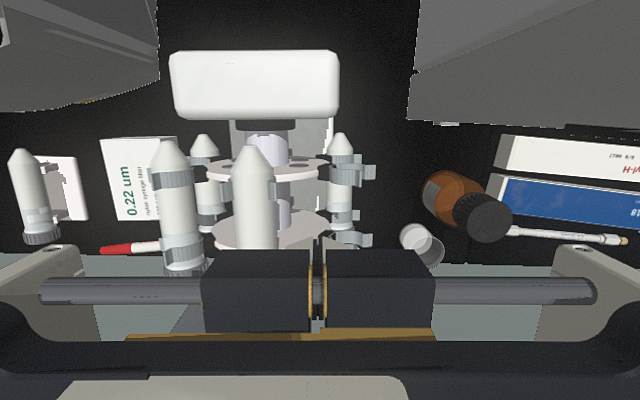

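```bash
python3 -m crank '[[[0,0,3],0,255],[[0,0,2.4],0,255],[[0,-1,0],0,255],[[0,-1.2,0],0,255],[[0,-1.3,0],0,255]]'
python3 -m crank '[[[0,-1.4,0.3],0,255],[[0,-1.2,0.8],0,255],[[0,-0.9,0.7],0,255],[[0,-0.7,0.8],0,255],[[0,0,0],0,255]]'
python3 -c "
from h import *
to([.479,-.101,.153])"
```

```text
clock: 8.05
position: [0.481, -0.1503, 0.1908]
ee_rot: [3.14, 0.045, 0.002]
force: [-0.2, -4.3, -1.3]
width: 0.008
clock: 8.55
position: [0.4785, -0.1076, 0.1624]
ee_rot: [-3.14, -0.047, 0.003]
force: [0.7, 0.3, -0.1]
width: 0.008
t 8.55 p [ 0.4785 -0.1076  0.1624] yaw 1.73 tilt [-0.002 -0.001 -1.   ] F [ 0.7  0.3 -0.1] w 0.008
 shift cm [ 0.07 -0.66  0.94] turn 0.03
```

```bash
python3 -m crank '[[[0,-0.4,0.5],0,255],[[0,-0.2,0.4],0,255],[[0,0,0],0,255],[[0,0,0],0,255]]'
python3 -c "
from h import *
to([.479,-.101,.153])"
python3 -m crank '[[[0,0.4,0],0,255],[[0,0,-4],0,255],[[0,0,-4],0,255],[[0,0,-4],0,255],[[-3,2,-2],0,0]]'
python3 -m crank '[[[-5,2,-2],0,0],[[-2,0,0],0,0],[[0,0,0],0,0],[[0,0,0],0,0]]'
python3 wh.py w5.png
```

```text
clock: 8.95
position: [0.479, -0.1034, 0.1545]
ee_rot: [-3.141, -0.044, 0.001]
force: [0.3, -0.8, -1.0]
width: 0.009
t 8.95 p [ 0.479  -0.1034  0.1545] yaw 1.61 tilt [-0.001 -0.    -1.   ] F [ 0.3 -0.8 -1. ] w 0.009
 shift cm [ 0.01 -0.24  0.15] turn -0.09
clock: 9.45
position: [0.4534, -0.1258, 0.2983]
ee_rot: [-3.14, -0.053, -0.01]
force: [-0.0, -0.8, -0.1]
width: 0.05
clock: 9.85
position: [0.387, -0.1475, 0.3125]
ee_rot: [3.141, 0.044, 0.002]
force: [-0.8, 1.1, 0.3]
width: 0.389
t 9.85 p [ 0.387  -0.1475  0.3125] yaw 1.59 tilt [ 0.001  0.    -1.   ] F [-0.8  1.1  0.3] w 0.389
 shift cm [ 9.09  3.91 12.26] turn -0.11
w [(-60, np.int64(1460)), (-41, np.int64(648)), (41, np.int64(658)), (60, np.int64(1543))]
  tube y,z -0.2113 0.1665 ang -59.8 rad 0.0784 n 1553 0.0004
  tube y,z -0.2115 0.1666 ang -59.8 rad 0.0787 n 958 0.0005
  tube y,z -0.0727 0.1677 ang 60.1 rad 0.0817 n 861 0.0004
  tube y,z -0.0728 0.1676 ang 60.1 rad 0.0815 n 1600 0.0004
t [(-60, np.int64(118)), (-42, np.int64(63)), (42, np.int64(60)), (60, np.int64(142))]
  tube y,z -0.2113 0.1661 ang -60.0 rad 0.0783 n 175 0.0011
  tube y,z -0.2118 0.1661 ang -60.2 rad 0.0787 n 111 0.0013
  tube y,z -0.072 0.1676 ang 60.4 rad 0.0822 n 89 0.0008
  tube y,z -0.0731 0.1669 ang 60.5 rad 0.0809 n 181 0.0009
```

View pics/w5.png

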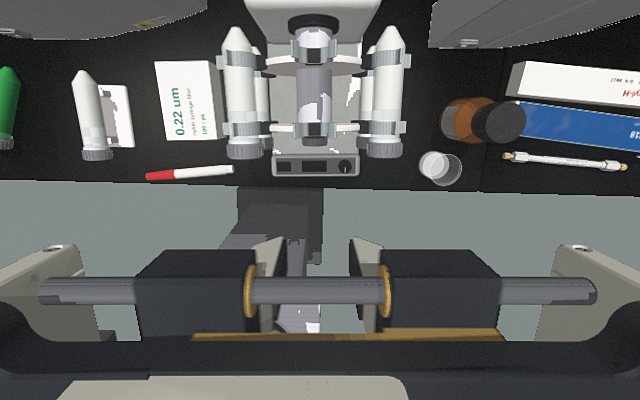

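Run:
```python
from h import *
W=np.load('/tmp/w.npy')
P=sel(W,(.42,.54),(-.175,-.11),(.185,.235))
print(len(P))
for lo,hi in((.42,.479),(.479,.54)):
    q=P[(P[:,0]>lo)&(P[:,0]<hi)]
    print(len(q),np.percentile(q,[1,10,50,90,99],axis=0).round(4).tolist())
    for s in (q[q[:,1]<-.142],q[q[:,1]>-.142]): print('   side',len(s),np.percentile(s,[2,50,98],axis=0).round(4).tolist())
h,_=np.histogram(P[:,0],bins=np.arange(.42,.545,.004));print(h)
# neighbours end extents
for y in ((-.235,-.19),(-.095,-.05)):
    q=sel(W,(.38,.57),y,(.165,.2));print('x ext',np.percentile(q[:,0],[.2,99.8]).round(4))
q=sel(W,(.36,.535),(.14,.185),(.046,.08));print('spare ext',np.percentile(q[:,0],[0.2,99.8]).round(4),cyl(sel(W,(.41,.475),(.13,.2),(.046,.07)),.014))
```

```text
1450
627 [[0.4443, -0.1608, 0.1897], [0.4458, -0.1579, 0.1927], [0.4506, -0.1437, 0.1972], [0.4554, -0.1295, 0.2225], [0.4567, -0.1264, 0.2238]]
   side 337 [[0.4451, -0.1607, 0.1913], [0.4508, -0.1528, 0.1967], [0.4566, -0.1422, 0.2235]]
   side 290 [[0.4443, -0.1414, 0.1912], [0.4504, -0.1326, 0.1978], [0.4561, -0.1264, 0.2236]]
823 [[0.5038, -0.158, 0.1894], [0.5047, -0.1553, 0.1926], [0.5097, -0.1412, 0.1973], [0.5148, -0.1275, 0.2221], [0.5162, -0.1247, 0.2242]]
   side 395 [[0.5044, -0.158, 0.1911], [0.5099, -0.1515, 0.1976], [0.5163, -0.1423, 0.2235]]
   side 428 [[0.5038, -0.1414, 0.1902], [0.5094, -0.1315, 0.1971], [0.5156, -0.1247, 0.2239]]
[  0   0   0   0   0   0 176 200 220  31   0   0   0   0   0   0   0   0
   0   0  28 283 254 242  16   0   0   0   0   0   0]
x ext [0.4256 0.5593]
x ext [0.4203 0.5565]
spare ext [0.3936 0.5057] (np.float64(0.4428050940801389), array([0.16215247, 0.01213112, 0.04192284]), np.float64(0.0006205232356020583))
```

```bash
python3 -m crank '[[[1,-4.8,0],0,0],[[1.4,-4.8,0],0,0],[[1.4,-4.8,0],0,0],[[1.4,-4.8,0],0,0],[[1.4,-4.8,0],0,0]]'
python3 -m crank '[[[0.8,-4,2],0,0],[[0,-3,3],0,0],[[0,0,3],0,0],[[0,0,2],0,0],[[0,0,0],0,0]]'
python3 - <<'E'
from h import *
to([.4516,.1623,.09],1)
im,d=get_image('wrist');save(im,'w6.png');W=cloud('wrist',d)
q=sel(W,(.36,.535),(.14,.185),(.046,.08));print('spare ext',np.percentile(q[:,0],[0.2,99.8]).round(4),cyl(sel(W,(.41,.49),(.13,.2),(.046,.07)),.014))
im,d=get_image('scene');save(im,'s6.png',(270,100,430,300),3)
E
```

```text
clock: 10.45
position: [0.4467, 0.0972, 0.3119]
ee_rot: [-3.14, -0.046, 0.0]
force: [1.3, -0.1, -0.3]
width: 0.913
clock: 10.95
position: [0.4506, 0.1648, 0.2091]
ee_rot: [3.14, 0.047, -0.009]
force: [1.3, -0.5, 0.5]
width: 1.003
t 10.95 p [0.4506 0.1648 0.2091] yaw 1.73 tilt [-0.006  0.001 -1.   ] F [ 1.3 -0.5  0.5] w 1.003
 shift cm [ 0.17  0.25 11.91] turn 0.73
spare ext [0.3953 0.5091] (np.float64(0.45100436789892173), array([ 0.16190675, -0.0003347 ,  0.04411522]), np.float64(0.0003663039203321075))
```

View pics/w6.png

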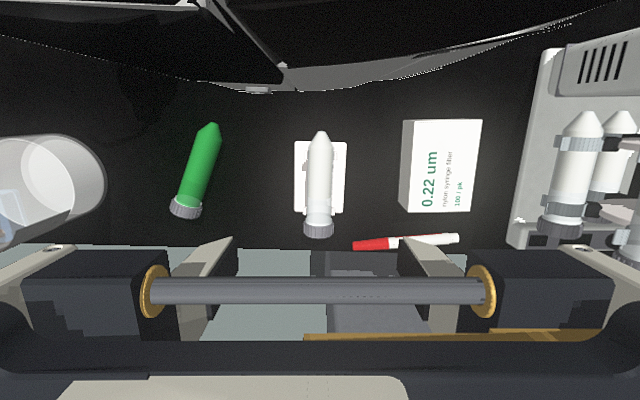

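View pics/s6.png

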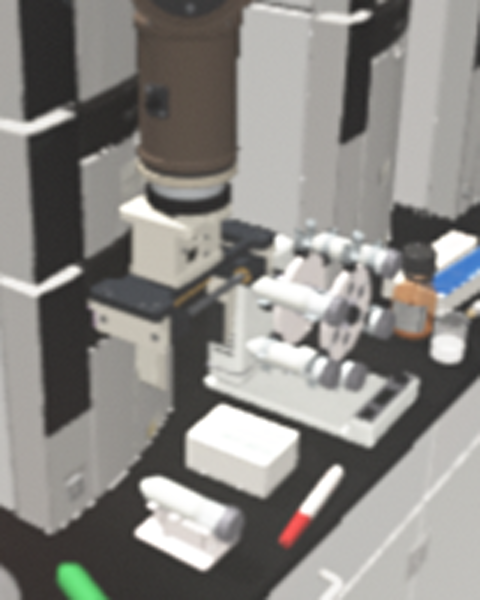

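```bash
python3 -m crank '[[[0.2,0.3,4],0.7,0],[[0,0,4],0,0],[[0,0,4],0,0],[[0,0,3],0,0],[[0,0,0],0,0]]'
python3 -c "
from h import *
to([.4525,.1620,.024],1)"
```

```text
clock: 11.55
position: [0.4532, 0.1609, 0.0603]
ee_rot: [3.14, 0.025, -0.006]
force: [-0.2, 0.1, 0.5]
width: 0.997
t 11.55 p [0.4532 0.1609 0.0603] yaw 0.9 tilt [-0.004  0.001 -1.   ] F [-0.2  0.1  0.5] w 0.997
 shift cm [-0.06 -0.12  3.63] turn -0.1
```

```bash
python3 -m crank '[[[0,-0.1,2],0,0],[[0,0,1.6],0,0],[[0,0,0],0,80],[[0,0,0],0,255],[[0,0,0],0,255]]' 15
python3 -m crank '[[[0,0,0],0,255],[[0,0,0],0,255],[[0,0,0],0,255],[[0,0,0],0,255]]' 30
python3 -c "
from h import *
to([.4525,.1620,.024],1)
im,d=get_image('wrist');save(im,'w7.png')"
```

```text
clock: 12.05
position: [0.4555, 0.1631, 0.0279]
ee_rot: [-3.141, -0.025, -0.004]
force: [1.0, 0.1, 0.1]
width: 0.787
clock: 12.45
position: [0.4542, 0.1626, 0.0262]
ee_rot: [3.141, 0.025, 0.0]
force: [-0.3, 0.5, -0.4]
width: 0.44
t 12.45 p [0.4542 0.1626 0.0262] yaw 0.92 tilt [ 0.  0. -1.] F [-0.3  0.5 -0.4] w 0.44
 shift cm [-0.17  0.05  0.22] turn -0.08
```

View pics/w7.png

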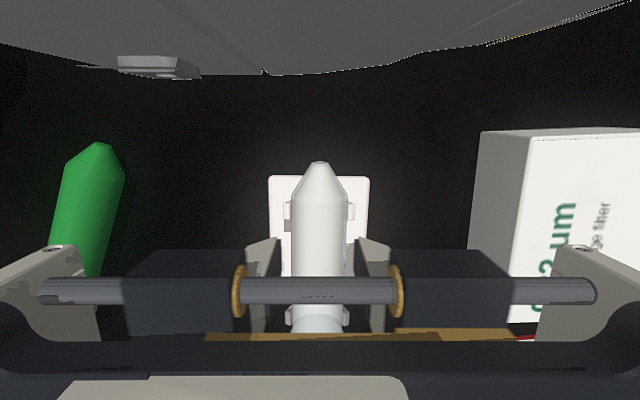

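Not closed yet (width 0.44); lower 2 mm more and continue closing.

```bash
python3 -m crank '[[[-0.1,0,0.2],0,255],[[0,0,0],0,255],[[0,0,0],0,255],[[0,0,0],0,255],[[0,0,0],0,255]]' 40
python3 -m crank '[[[0,0,0],0,255],[[0,0,0],0,255]]' 60
python3 -c "
from h import *
to([.4525,.1620,.024],1)"
```

```text
clock: 13.0
position: [0.4532, 0.1626, 0.0241]
ee_rot: [-3.141, -0.025, 0.0]
force: [0.9, 0.3, 1.3]
width: 0.294
clock: 13.2
position: [0.4531, 0.1626, 0.0241]
ee_rot: [3.141, 0.025, -0.0]
force: [0.6, 0.4, 0.6]
width: 0.297
t 13.2 p [0.4531 0.1626 0.0241] yaw 0.92 tilt [-0.  0. -1.] F [0.6 0.4 0.6] w 0.297
 shift cm [-0.06  0.06  0.01] turn -0.08
```

```bash
python3 -m crank '[[[0,0,-2],0,255],[[0,0,-4],0,255],[[0,0,-5],0,255],[[0,0,-5],0,255],[[0,0,-5],0,255]]'
python3 -m crank '[[[0,0,-4],0,255],[[0,0,-2],0,255],[[0.3,4,0],0,255],[[0.3,4,0],-0.6,255],[[0.3,4,0],-0.6,255]]'
python3 -m crank '[[[0.3,4,0],0,255],[[0.3,4,0],0,255],[[0.3,4,0],0,255],[[0.3,3,0],0,255],[[0,0,0],0,255]]'
python3 - <<'E'
from h import *
to([.4803,-.1424,.25],2.2)
E
```

```text
clock: 13.7
position: [0.4523, 0.1625, 0.236]
ee_rot: [3.141, 0.026, -0.001]
force: [0.9, -1.2, -0.8]
width: 0.287
clock: 14.2
position: [0.464, 0.0416, 0.2941]
ee_rot: [3.141, 0.06, -0.0]
force: [-0.3, 0.3, -0.5]
width: 0.289
clock: 14.7
position: [0.4815, -0.1117, 0.2934]
ee_rot: [3.14, 0.047, -0.002]
force: [0.3, 0.1, -0.4]
width: 0.288
t 14.7 p [ 0.4815 -0.1117  0.2934] yaw 1.72 tilt [-0.002  0.001 -1.   ] F [ 0.3  0.1 -0.4] w 0.288
 shift cm [-0.21  3.06  4.34] turn -0.48
```

```bash
python3 -m crank '[[[-0.1,1.6,1],-0.5,255],[[0,1.45,1],0,255],[[0,0,0.5],0,255],[[0,0,0],0,255],[[0,0,0],0,255]]'
python3 - <<'E'
from h import *
to([.4803,-.1424,.225],2.2)
im,d=get_image('wrist');save(im,'w8.png');W=cloud('wrist',d)
P=sel(W,(.42,.57),(-.17,-.11),(.265,.31));print('held',len(P), P.min(0),P.max(0)); print(cyl(P[P[:,0]<.52],.014))
for y in ((-.235,-.19),(-.095,-.05)):
    q=sel(W,(.46,.52),y,(.165,.2));print(len(q)and cyl(q,.014))
im,d=get_image('scene');save(im,'s8.png',(310,120,430,230),6)
im,d=get_image('top');save(im,'t8.png',(320,190,440,280),5)
E
```

```text
clock: 15.2
position: [0.4824, -0.1361, 0.2692]
ee_rot: [-3.14, -0.074, 0.0]
force: [-1.0, 0.1, 0.3]
width: 0.295
t 15.2 p [ 0.4824 -0.1361  0.2692] yaw 2.69 tilt [-0.    -0.001 -1.   ] F [-1.   0.1  0.3] w 0.295
 shift cm [-0.24  0.62  4.42] turn 0.49
held 8754 [ 0.4394878  -0.16567618  0.26969209] [ 0.53859495 -0.11009751  0.30999769]
(np.float64(0.49128375632243043), array([-0.13623323,  0.03893609,  0.28779919]), np.float64(0.0004147375705030555))
(np.float64(0.4919199031037337), array([-0.21096709,  0.06758277,  0.16734845]), np.float64(0.0005705440809649527))
(np.float64(0.4919632301659477), array([-0.07319281,  0.00688276,  0.16844833]), np.float64(0.0005543843027794905))
```

View pics/w8.png

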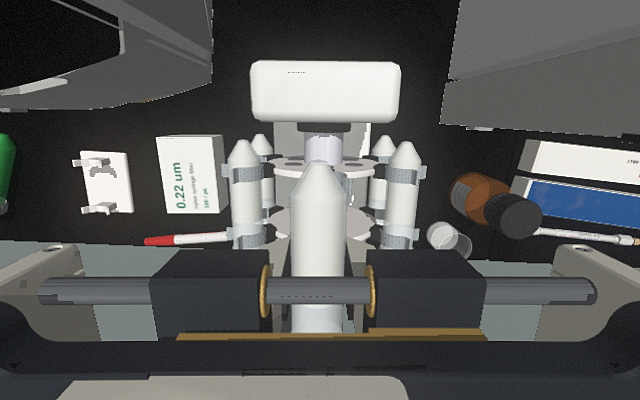

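View pics/s8.png

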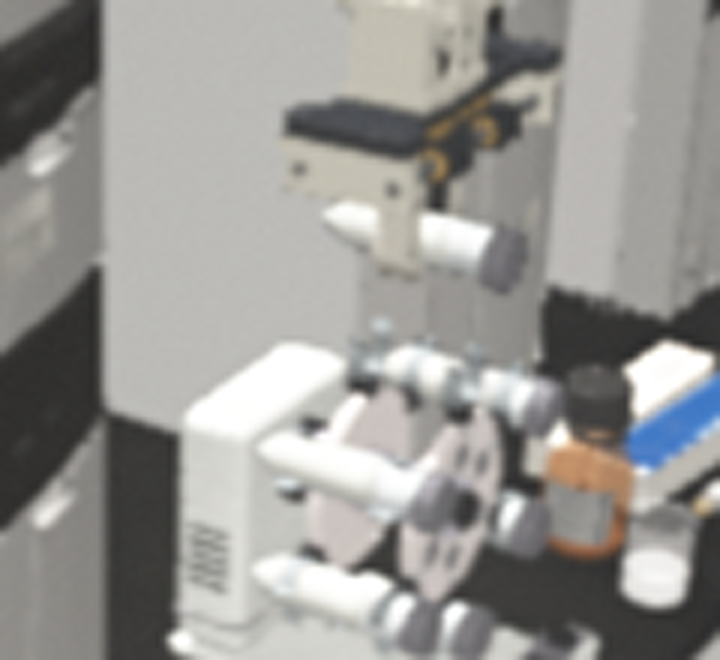

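```bash
python3 -m crank '[[[-0.1,0.6,1],0.4,255],[[0,0,2],0,255],[[0,0,1.5],0,255],[[0,0,0],0,255],[[0,0,0],0,255]]'
python3 - <<'E'
from h import *
to([.4813,-.1424,.207],2.3)
im,d=get_image('wrist');save(im,'w9.png');W=cloud('wrist',d)
P=sel(W,(.42,.57),(-.17,-.11),(.225,.26)); print(cyl(P[P[:,0]<.52],.014))
E
```

```text
clock: 15.85
position: [0.4815, -0.1434, 0.2241]
ee_rot: [-3.141, -0.061, 0.001]
force: [-0.0, -0.3, 0.0]
width: 0.293
t 15.85 p [ 0.4815 -0.1434  0.2241] yaw 2.21 tilt [-0. -0. -1.] F [-0.  -0.3  0. ] w 0.293
 shift cm [-0.01 -0.1   1.71] turn -0.09
(np.float64(0.4910185616728628), array([-0.14343762,  0.02982848,  0.24285545]), np.float64(0.00037748265000519914))
```

View pics/w9.png

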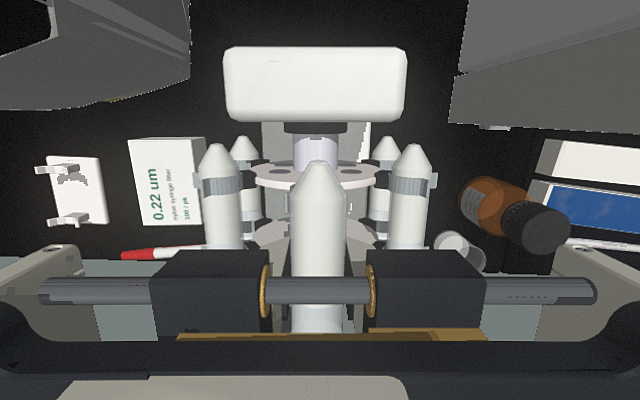

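```bash
python3 -m crank '[[[0,-0.1,0.7],0,255],[[0,0,0.6],0,255],[[0,0,0.4],0,255],[[0,0,0],0,255]]'
python3 -m crank '[[[0,0,0.3],0,255],[[0,0,0.2],0,255],[[0,0,0],0,255]]'
python3 -c "
from h import *
to([.4813,-.1424,.189],2.3)"
```

```text
clock: 16.3
position: [0.4814, -0.1422, 0.2067]
ee_rot: [-3.141, -0.061, 0.001]
force: [-0.8, -0.4, 1.6]
width: 0.291
clock: 16.6
position: [0.4824, -0.1422, 0.2028]
ee_rot: [3.141, 0.061, 0.003]
force: [1.0, 0.3, 3.2]
width: 0.287
t 16.6 p [ 0.4824 -0.1422  0.2028] yaw 2.23 tilt [ 0.002  0.001 -1.   ] F [1.  0.3 3.2] w 0.287
 shift cm [-0.12  0.01  1.38] turn -0.07
```

Contact as predicted (Fz rising, no sideways force). Press on.

```bash
python3 -m crank '[[[0,0,0.2],0,255],[[0,0,0.2],0,255],[[0,0,0],0,255]]'
python3 -m crank '[[[0,0,0.2],0,255],[[0,0,0.2],0,255],[[0,0,0],0,255]]'
python3 -m crank '[[[0,0,0.3],0,255],[[0,0,0.3],0,255],[[0,0,0],0,255],[[0,0,0],0,255]]'
python3 -c "
from h import *
to([.4813,-.1424,.189],2.3)"
```

```text
clock: 16.9
position: [0.4828, -0.1422, 0.1989]
ee_rot: [3.141, 0.061, 0.004]
force: [2.7, -0.2, 3.6]
width: 0.292
clock: 17.2
position: [0.4824, -0.1422, 0.1943]
ee_rot: [3.141, 0.061, 0.003]
force: [4.9, 0.9, -0.6]
width: 0.288
clock: 17.6
position: [0.4814, -0.1422, 0.1889]
ee_rot: [3.141, 0.061, 0.0]
force: [-2.9, 1.0, 12.7]
width: 0.29
t 17.6 p [ 0.4814 -0.1422  0.1889] yaw 2.22 tilt [ 0.  0. -1.] F [-2.9  1.  12.7] w 0.29
 shift cm [-0.01  0.02 -0.01] turn -0.08
```

```bash
python3 - <<'E'
from h import *
im,d=get_image('wrist');save(im,'w10.png');W=cloud('wrist',d)
P=sel(W,(.50,.57),(-.17,-.11),(.195,.24));x=P[:,0]; print(cyl(P[P[:,0]<.515],.014),P[:,0].max())
for y in ((-.235,-.19),(-.095,-.05)):
    q=sel(W,(.46,.52),y,(.165,.2));print(len(q)and cyl(q,.014))
im,d=get_image('scene');save(im,'s10.png',(310,120,430,230),6)
E
python3 -m crank '[[[0,0,0],0,165],[[0,0,0],0,165],[[0,0,0],0,165],[[0,0,0],0,165],[[0,0,0],0,165]]'
```

```text
(np.float64(0.508244708589916), array([-2.49320078e+00,  8.74052417e+04,  2.06368066e-01]), np.float64(0.001386136070657822)) 0.537429711241468
(np.float64(0.5019180615881789), array([-0.21028499,  0.0880932 ,  0.16733945]), np.float64(0.0006840435771246958))
(np.float64(0.49979264311679766), array([-0.07270661, -0.00348586,  0.16854284]), np.float64(0.0006817585518727933))
clock: 18.2
position: [0.4813, -0.1422, 0.1879]
ee_rot: [-3.141, -0.061, 0.001]
force: [-0.1, -0.7, -0.7]
width: 0.353
```

View pics/w10.png

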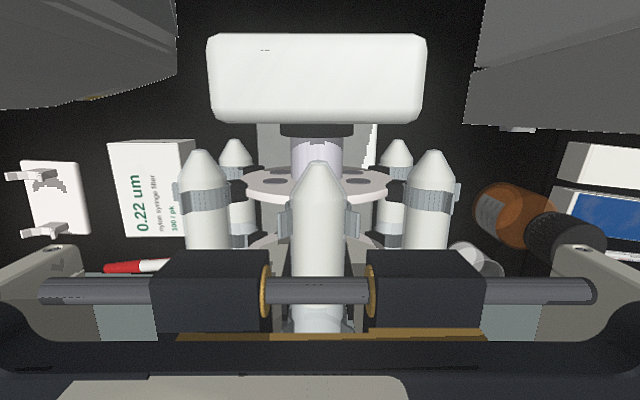

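View pics/s10.png

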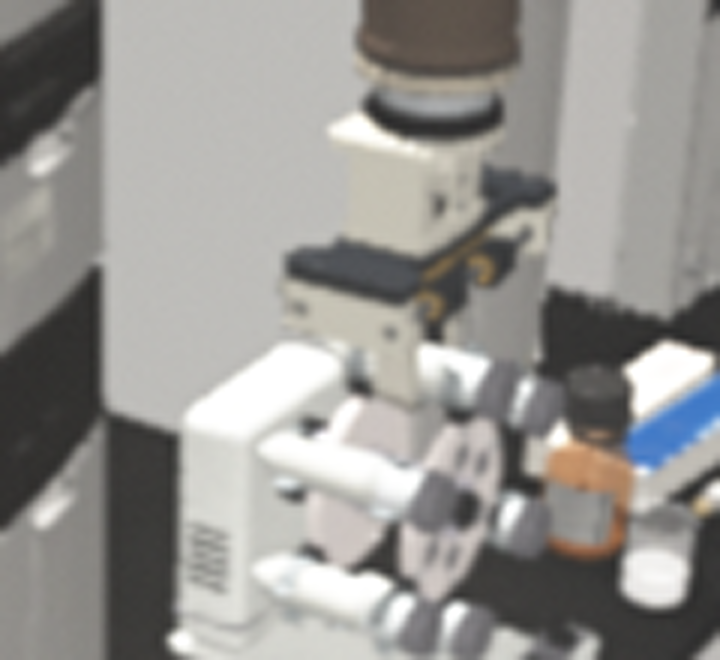

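```bash
python3 -m crank '[[[0,0,0],0,140],[[0,0,0],0,140],[[0,0,0],0,140],[[0,0,-1],0,140],[[0,0,-2],0,140]]'
python3 -m crank '[[[0,0,-3],0,140],[[-2,0,-4],0,255],[[-4,0,-3],0,255],[[-4,0,0],0,255],[[0,0,0],0,255]]'
python3 wh.py w11.png
python3 - <<'E'
from h import *
im,d=get_image('scene');save(im,'s11.png',(310,120,430,230),6)
W=np.load('/tmp/w.npy')
q=sel(W,(.38,.57),(-.17,-.115),(.2,.24));print('x ext',np.percentile(q[:,0],[.1,99.9]).round(4))
for a,b in((.46,.5),(.46,.48),(.48,.5)): print(cyl(sel(W,(a,b),(-.17,-.115),(.2,.24)),.014))
E
```

```text
clock: 18.7
position: [0.4807, -0.1421, 0.2179]
ee_rot: [-3.14, -0.061, 0.004]
force: [-0.1, -0.8, 0.6]
width: 0.45
clock: 19.2
position: [0.378, -0.1465, 0.3198]
ee_rot: [3.139, 0.057, 0.001]
force: [-0.8, -0.1, 0.5]
width: 0.156
t 19.2 p [ 0.378  -0.1465  0.3198] yaw 2.09 tilt [ 0.001  0.002 -1.   ] F [-0.8 -0.1  0.5] w 0.156
 shift cm [ 9.95  4.08 13.  ] turn 0.39
w [(-60, np.int64(1399)), (-41, np.int64(618)), (0, np.int64(1982)), (41, np.int64(627)), (60, np.int64(1480))]
  tube y,z -0.2115 0.1666 ang -59.8 rad 0.0787 n 1508 0.0005
  tube y,z -0.2116 0.1667 ang -59.8 rad 0.0788 n 917 0.0005
  tube y,z -0.1427 0.207 ang 0.6 rad 0.08 n 1999 0.0003
  tube y,z -0.0729 0.168 ang 59.9 rad 0.0816 n 854 0.0004
  tube y,z -0.0731 0.1678 ang 59.9 rad 0.0814 n 1560 0.0004
t [(-60, np.int64(117)), (-43, np.int64(58)), (1, np.int64(165)), (60, np.int64(138))]
  tube y,z -0.2115 0.1662 ang -60.0 rad 0.0785 n 174 0.0012
  tube y,z -0.2124 0.166 ang -60.5 rad 0.0792 n 98 0.0012
  tube y,z -0.1425 0.2066 ang 0.7 rad 0.0796 n 200 0.001
  tube y,z -0.0731 0.1671 ang 60.4 rad 0.081 n 186 0.001
x ext [0.4236 0.5382]
(np.float64(0.4805087043065278), array([-0.14266799,  0.0318162 ,  0.2069642 ]), np.float64(0.00034768492448402667))
(np.float64(0.470091632005558), array([-0.14300988,  0.03157456,  0.20689887]), np.float64(0.0003436669750047725))
(np.float64(0.4900456175574692), array([-0.14235559,  0.0267219 ,  0.20702501]), np.float64(0.00034384417700301234))
```

View pics/w11.png

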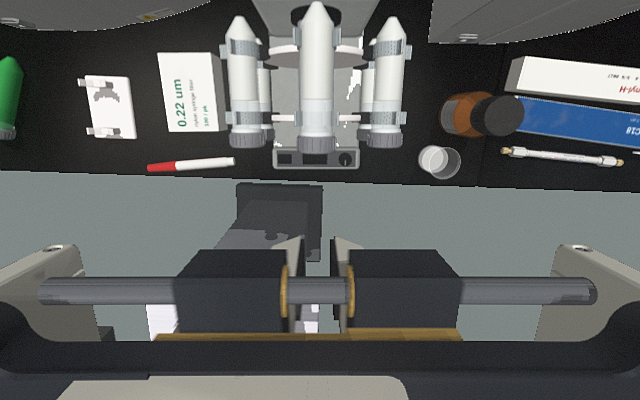

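View pics/s11.png

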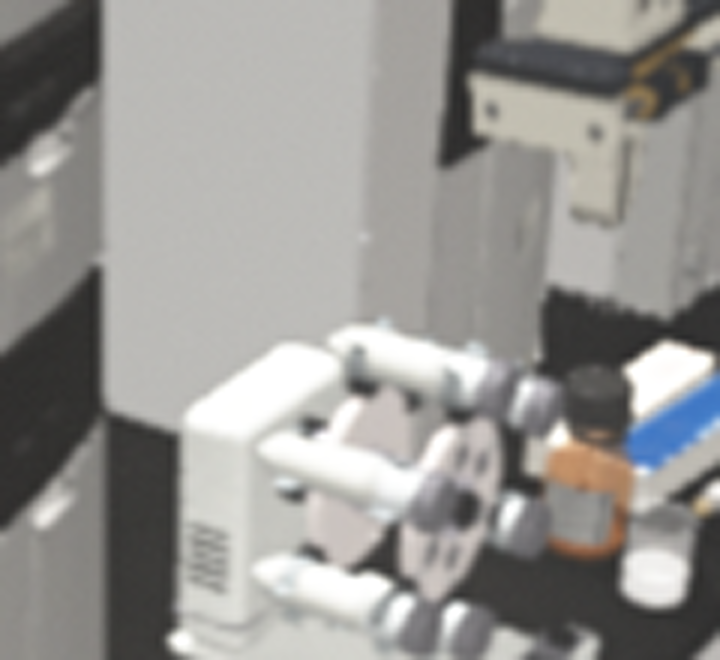

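```bash
python3 -m crank '[[[4,1.7,1],0.4,255],[[4,1.6,2],0,255],[[2.1,0.8,2],0,255],[[0,0,2],0,255],[[0,0,0],0,255]]'
python3 -c "
from h import *
to([.48,-.185,.19])"
```

```text
clock: 19.85
position: [0.4836, -0.1828, 0.2448]
ee_rot: [-3.138, -0.052, 0.008]
force: [-0.5, 0.0, -1.0]
width: 0.004
t 19.85 p [ 0.4836 -0.1828  0.2448] yaw 1.88 tilt [-0.005 -0.003 -1.   ] F [-0.5  0.  -1. ] w 0.004
 shift cm [-0.34  0.22  5.48] turn 0.18
```

```bash
python3 -m crank '[[[-0.2,0.2,2.8],0,255],[[0,0,2.6],0,255],[[0,-1,0],0,255],[[0,-1,0],0,255],[[0,-1.2,0],0,255]]'
python3 -m crank '[[[0,-1.2,0.2],0,255],[[0,-1.2,0.7],0,255],[[0,-1.0,0.8],0,255],[[0,-0.7,0.7],0,255],[[0,0,0],0,255]]'
python3 -c "
from h import *
to([.48,-.1125,.167])"
```

```text
clock: 20.35
position: [0.4816, -0.1532, 0.1957]
ee_rot: [3.14, 0.049, 0.002]
force: [-0.3, -3.1, -1.0]
width: 0.007
clock: 20.85
position: [0.4789, -0.1109, 0.1688]
ee_rot: [-3.14, -0.053, 0.003]
force: [-0.3, 0.6, -0.4]
width: 0.008
t 20.85 p [ 0.4789 -0.1109  0.1688] yaw 1.95 tilt [-0.002 -0.001 -1.   ] F [-0.3  0.6 -0.4] w 0.008
 shift cm [0.11 0.17 0.18] turn 0.25
```

```bash
python3 -m crank '[[[0,0.3,-3],0,255],[[0,0,-4],0,255],[[0,2,-1.2],0,255],[[0,4,0],0,255],[[0,2.6,0],0,255]]'
python3 -m crank '[[[0,0,0],0,255],[[0,0,0],0,255]]'
python3 wh.py w12.png
```

```text
clock: 21.35
position: [0.4824, -0.2042, 0.2525]
ee_rot: [3.14, 0.048, 0.001]
force: [-0.5, 0.0, -0.3]
width: 0.004
clock: 21.55
position: [0.4822, -0.2019, 0.2516]
ee_rot: [-3.14, -0.048, 0.002]
force: [-0.3, 1.2, -0.2]
width: 0.003
t 21.55 p [ 0.4822 -0.2019  0.2516] yaw 1.73 tilt [-0.001 -0.001 -1.   ] F [-0.3  1.2 -0.2] w 0.003
 shift cm [-0.26 -1.79  6.16] turn 0.03
w [(-69, np.int64(1289)), (-49, np.int64(689)), (-8, np.int64(1809)), (33, np.int64(884)), (52, np.int64(1550))]
  tube y,z -0.2159 0.1558 ang -68.3 rad 0.078 n 1594 0.0004
  tube y,z -0.2161 0.1559 ang -68.3 rad 0.0781 n 931 0.0004
  tube y,z -0.1539 0.2063 ang -7.5 rad 0.08 n 1809 0.0003
  tube y,z -0.0783 0.1781 ang 51.9 rad 0.0828 n 1179 0.0004
  tube y,z -0.0785 0.1778 ang 52.0 rad 0.0825 n 2103 0.0004
t [(33, np.int64(49)), (52, np.int64(145))]
  tube y,z -0.0785 0.1781 ang 51.8 rad 0.0827 n 71 0.0009
  tube y,z -0.0798 0.1768 ang 52.0 rad 0.0809 n 185 0.0011
```

View pics/w12.png

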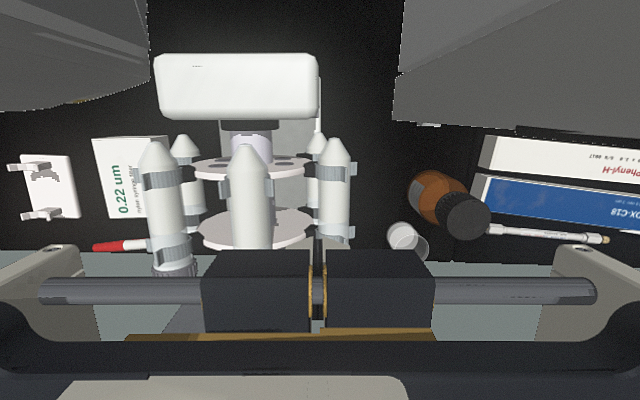

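```bash
python3 -m crank '[[[-0.2,-0.8,3],0,255],[[0,0,3],0,255],[[0,-1,0],0,255],[[0,-1,0],0,255],[[0,-1.2,0],0,255]]'
python3 -m crank '[[[0,-1.2,0],0,255],[[0,-1.2,0.3],0,255],[[0,-1.1,0.8],0,255],[[0,-0.9,0.8],0,255],[[0,-0.6,0.7],0,255]]'
python3 -c "
from h import *
to([.48,-.102,.153])"
```

```text
clock: 22.15
position: [0.4799, -0.1609, 0.1936]
ee_rot: [3.14, 0.05, 0.002]
force: [-1.4, -2.3, 1.1]
width: 0.004
clock: 22.65
position: [0.4775, -0.1106, 0.1653]
ee_rot: [-3.141, -0.051, 0.001]
force: [0.8, -2.6, 0.8]
width: 0.005
t 22.65 p [ 0.4775 -0.1106  0.1653] yaw 1.87 tilt [-0. -0. -1.] F [ 0.8 -2.6  0.8] w 0.005
 shift cm [ 0.28 -0.85  1.23] turn 0.17
```

```bash
python3 -m crank '[[[0,-0.4,0.6],0,255],[[0,-0.4,0.6],0,255],[[0,0,0],0,255],[[0,0.3,-3],0,255],[[0,0,-4],0,255]]'
python3 -m crank '[[[0,1,-2],0,255],[[0,4,0],0,255],[[0,3.6,0],0,255],[[0,0,0],0,255],[[0,0,0],0,255]]'
python3 wh.py w13.png
```

```text
clock: 23.15
position: [0.4759, -0.1067, 0.2229]
ee_rot: [-3.14, -0.049, 0.007]
force: [1.2, 0.1, 0.1]
width: 0.007
clock: 23.65
position: [0.4799, -0.193, 0.2434]
ee_rot: [-3.14, -0.046, 0.002]
force: [-0.3, 0.1, 0.2]
width: 0.004
t 23.65 p [ 0.4799 -0.193   0.2434] yaw 1.7 tilt [-0.001 -0.001 -1.   ] F [-0.3  0.1  0.2] w 0.004
 shift cm [-0.06 -0.9   5.34] turn -0.0
w [(-61, np.int64(1504)), (-41, np.int64(661)), (0, np.int64(1863)), (40, np.int64(903)), (59, np.int64(1423))]
  tube y,z -0.2115 0.1652 ang -60.7 rad 0.078 n 1730 0.0003
  tube y,z -0.2116 0.1653 ang -60.6 rad 0.0781 n 875 0.0003
  tube y,z -0.1433 0.2074 ang 0.1 rad 0.0804 n 1866 0.0003
  tube y,z -0.0722 0.1697 ang 59.1 rad 0.0832 n 1225 0.0004
  tube y,z -0.0723 0.1696 ang 59.1 rad 0.0829 n 2152 0.0004
t [(41, np.int64(53)), (59, np.int64(132))]
  tube y,z -0.073 0.1688 ang 59.3 rad 0.082 n 87 0.0009
  tube y,z -0.0737 0.1686 ang 59.2 rad 0.0813 n 182 0.001
```

```bash
python3 -m crank '[[[0,-0.4,3],0,255],[[0,0,2.4],0,255],[[0,-1,0],0,255],[[0,-1.2,0],0,255],[[0,-1.3,0],0,255]]'
python3 -m crank '[[[0,-1.5,0.3],0,255],[[0,-1.3,0.8],0,255],[[0,-1.1,0.8],0,255],[[0,-0.8,0.7],0,255],[[0,0,0],0,255]]'
python3 -c "
from h import *
to([.48,-.102,.153])"
```

```text
clock: 24.25
position: [0.4795, -0.1525, 0.1913]
ee_rot: [3.14, 0.051, 0.002]
force: [0.3, -2.5, -0.7]
width: 0.003
clock: 24.75
position: [0.4772, -0.1048, 0.1637]
ee_rot: [-3.14, -0.054, 0.001]
force: [-0.2, 0.1, -0.1]
width: 0.005
t 24.75 p [ 0.4772 -0.1048  0.1637] yaw 1.96 tilt [-0.001 -0.001 -1.   ] F [-0.2  0.1 -0.1] w 0.005
 shift cm [ 0.29 -0.27  1.07] turn 0.26
```

```bash
python3 -m crank '[[[0,-0.2,0.5],0,255],[[0,-0.1,0.5],0,255],[[0,0,0],0,255],[[0,0.4,-3],0,255],[[0,0,-4],0,255]]'
python3 -m crank '[[[0,0,-4],0,255],[[-3,0,-3],0,255],[[-5,0,0],0,255],[[-4,0,0],0,255],[[0,4,0],0,255]]'
python3 -m crank '[[[0,4,0],0,255],[[0,4,0],0,255],[[0,0,0],0,255],[[0,0,0],0,255]]'
python3 wh.py w14.png
python3 - <<'E'
from h import *
im,d=get_image('scene');save(im,'s14.png',(250,110,460,290),3.8);S=cloud('scene',d)
im,d=get_image('top');save(im,'t14.png',(240,180,480,290),3.3)
for l in ['clip','tube_mid','amber_bottle','beaker','filter_box']:
  for c in('scene','top'): print(l,c,[(round(r['score'],2),np.round(r['location'],3).tolist()) for r in look_for(l,c)[:4]])
E
```

```text
clock: 25.25
position: [0.476, -0.1083, 0.2231]
ee_rot: [-3.14, -0.048, 0.007]
force: [-0.1, -0.6, 0.2]
width: 0.004
clock: 25.75
position: [0.3542, -0.1482, 0.2941]
ee_rot: [3.141, 0.056, -0.003]
force: [1.9, -0.1, 1.0]
width: 0.004
clock: 26.15
position: [0.3611, -0.2319, 0.2936]
ee_rot: [-3.14, -0.046, 0.001]
force: [0.8, 1.0, 0.2]
width: 0.008
t 26.15 p [ 0.3611 -0.2319  0.2936] yaw 1.68 tilt [-0.001 -0.001 -1.   ] F [0.8 1.  0.2] w 0.008
 shift cm [11.93 -4.43 10.35] turn -0.02
w [(-61, np.int64(1509)), (0, np.int64(2808)), (40, np.int64(1004)), (58, np.int64(1618))]
  tube y,z -0.2117 0.1648 ang -61.0 rad 0.078 n 1909 0.0004
  tube y,z -0.1435 0.2073 ang 0.0 rad 0.0803 n 2842 0.0004
  tube y,z -0.0729 0.1701 ang 58.6 rad 0.0827 n 1389 0.0005
  tube y,z -0.073 0.17 ang 58.6 rad 0.0826 n 2288 0.0004
t [(-61, np.int64(113)), (-43, np.int64(68)), (-1, np.int64(152)), (40, np.int64(57)), (59, np.int64(128))]
  tube y,z -0.2124 0.1644 ang -61.5 rad 0.0784 n 170 0.0009
  tube y,z -0.2133 0.1648 ang -61.6 rad 0.0794 n 108 0.001
  tube y,z -0.1448 0.2063 ang -1.0 rad 0.0794 n 198 0.0009
  tube y,z -0.0727 0.1703 ang 58.6 rad 0.083 n 81 0.0011
  tube y,z -0.0741 0.1689 ang 58.9 rad 0.0811 n 185 0.0012
clip scene [(0.7, [0.45, -0.126, 0.156])]
clip top [(0.85, [0.478, -0.137, 0.177])]
tube_mid scene [(0.91, [0.44, 0.31, 0.024]), (0.4, [0.429, -0.133, 0.057])]
tube_mid top [(0.86, [0.458, 0.306, 0.032]), (0.72, [0.798, -0.108, 0.03])]
amber_bottle scene [(0.78, [0.451, -0.338, 0.062])]
amber_bottle top [(0.77, [0.464, -0.344, 0.101])]
beaker scene [(0.55, [0.488, -0.106, 0.107]), (0.46, [0.39, -0.31, 0.039]), (0.43, [0.465, 0.053, 0.046])]
beaker top [(0.83, [0.391, -0.322, 0.018])]
filter_box scene [(0.85, [0.463, 0.055, 0.044]), (0.55, [0.452, -0.34, 0.063])]
filter_box top [(0.66, [0.475, 0.035, 0.045])]
```

View pics/w14.png

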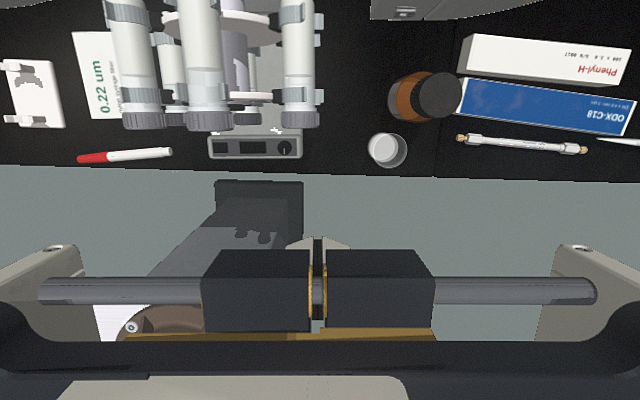

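View pics/s14.png

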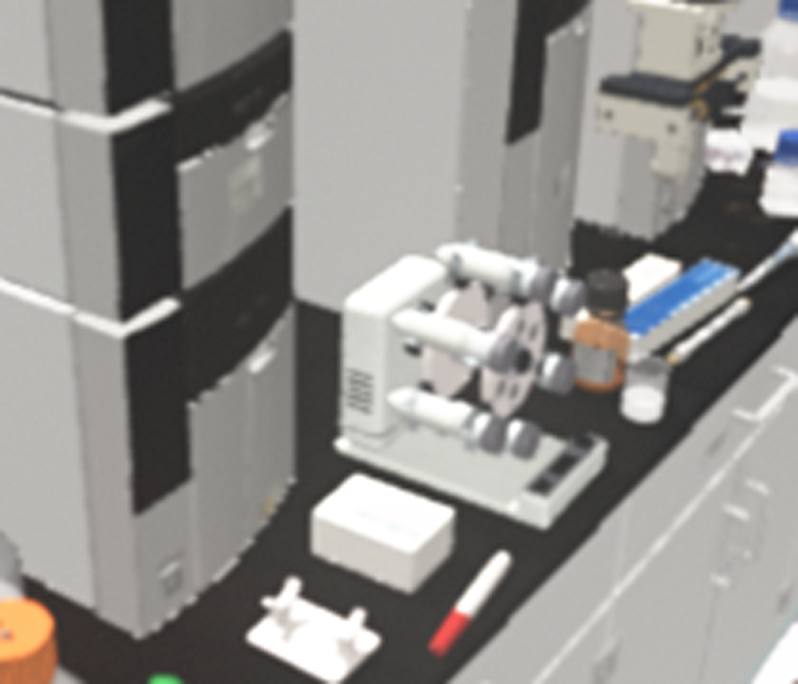

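View pics/t14.png

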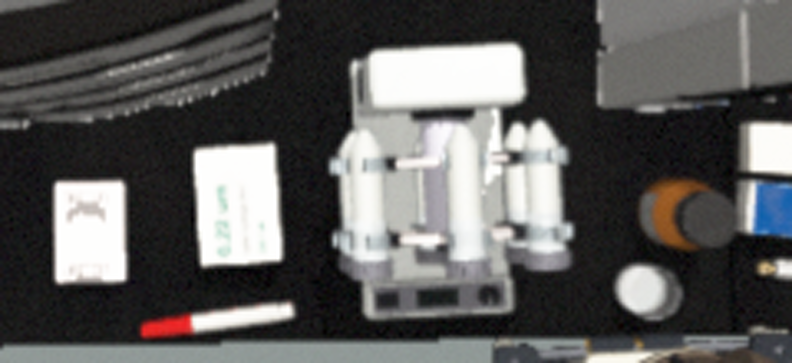

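```bash
python3 -c "
from h import *
to(None)
from cell import workorder
print(workorder.sign_off())"
```

```text
t 26.85 p [ 0.3614 -0.2315  0.2942] yaw 1.82 tilt [ 0.  0. -1.] F [-0.1  0.3  0.2] w 0.001
the job is handed in; nothing more can be done
None
```

The spare tube is in the rotator's empty clip and now hangs straight below the axle. I handed the job in at 26.9 s; no verdict was reported.

- **Turning the wheel:** three sideways pushes on the carried tubes brought the empty clip to the top. The two neighbouring tubes then stood at about ±60°, so the clip was within about 0.5° of straight up.
- **Loading the tube:** I gripped the spare tube by its middle, laid it on the clip's mouth and pressed. After the snap the force rose to about 13 N as the tube bottomed on its seat. I let go and measured it:
  - centre line 80 mm from the axle and level
  - middle within about 1 mm of the clip's middle
- **Final turn:** three more pushes carried the new tube about 179° round, to the bottom, and the arm then withdrew.

**Last checks:** the last pictures show all six tubes on the wheel, the rest empty, the wheel still, and the arm clear with no load on it. The carton, beaker and amber bottle are where they started.

**What I could not fully confirm:**
- **Seating at the bottom:** the new tube is partly hidden there. It shows only from the front in the scene camera, and the network found its cap end at z ≈ 0.057 m with a low score (0.40), which roughly fits a seated tube. I did not measure its seating again at the bottom.
- **Wash bottle:** I did not measure its position again, but the arm never went near it.

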